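# Tip shortbread out of the flap-front caddy onto the tray

## Robot

A 7-joint arm with a two-finger parallel gripper is mounted at the origin on the work surface. World frame = base frame: x ahead of the robot, y to its left, z up, the work surface at z = 0. Lengths are in m, angles in rad, forces in N, time in s.
With the tool pointing down it reaches from about 0.4 to 0.9 m from the base axis. Payload 5.5 kg.
Tool frame: the origin (TCP) lies midway between the tips of the shut fingers; the grasp point (between the pads) lies 19 mm behind it; z points along the fingers, y is the direction in which the jaws open and shut (so a half turn about z gives the same grasp; the last joint's range is limited). The gripper opens to 85 mm and grips with 20 to 120 N. Pads are 22 mm wide; open, the fingers measure 114 mm over their backs; the gripper's body (76 mm by 85 mm) begins 54 mm behind the grasp point. The pads swing forward as they close: fully open they stand 13 mm farther back than shut.
Start: joints at [1.467, 0.501, -0.427, 1.55, 0.221, 1.138, -0.21], TCP at [0.233, -0.607, 0.231] pointing down, gripper open.
Joint ranges: [-2.88, 2.88], [-0.31, 2.03], [-1.54, 1.56], [0.2, 2.42], [-1.41, 4.55], [0.19, 2.02], [-2.57, 2.57]. Speed limits (rad/s): [2.57, 2.57, 3.14, 3.14, 3.14, 3.14, 3.14].

## Interface

Orientations are given as a unit quaternion [w, x, y, z].
In Python, from cell import bot gives the robot as it stands.
- The arm moves only by the tool send_rows, never from a script. Its argument "series" is a list of rows, each a list of 5 numbers: the shift along the tool's x, y, z in m, then the turn about the tool's z in rad, then the gripper command: -1 is shut, 1 is fully open, values between are in proportion. In form: [[x, y, z, spin, claw], ...]. A call has 1 to 8 rows; each row shifts and turns the commanded pose from where the row before left it, along the tool's axes as they then stand; what a row does not reach is not made up. A row lasts 1/8 s, in which the tool goes at most 62.5 mm and 10.7 degrees, less where a joint would pass 70% of its speed; a pose out of reach is approached as far as the arm can. A call is refused whole if a number of a shift passes 0.0625 or a number of a turn 0.188, either way. A call with a gripper value outside its range is refused whole. The fingers move at their own pace and stop on an object; "force" is the grip in N (left out, the last holds). Time passes only in rows, so rows that do not move let the fingers close. It gives the time, the measured TCP pose, the force and the opening at its end, in the units of the state.
- bot.read_state(): the state, without advancing time (a new reading comes with each control period).
- bot.get_image(name): name is "side" or "top" or "wrist"; returns (picture, depth): 384x512x3 uint8, red, green, blue; 384x512 float32, m along the optical axis (not along the pixel's ray), 0 where there is no reading.
- bot.calibration(name): a dict with "camera_matrix" (3x3 intrinsics, pixels), "dist_coeffs" ([k1, k2, p1, p2, k3] as OpenCV has them; the pictures are not rectified), "T" (4x4, takes a point from camera to world coordinates); the wrist camera has in their place "mount" (4x4, takes a point from camera to tool coordinates, whose origin is the TCP and whose axes are the flange's). Camera axes: x right, y down, z forward; pixel columns grow to the right and rows downward; lengths in m; the calibration is good to about 2 mm. A picture is of the moment at which its call begins: read the wrist's pose just before it. calibration takes no time and is no camera call.
- bot.finish_job(): hands the job in, once; it reports no verdict.
The state is a dict: "time_s": time; "joint_pos": joint angles; "qd": joint speeds; "tau": joint torques, N m; "position": TCP position; "eef_rot": TCP orientation; "force": force on the tool from outside, world axes, zero at the start; "ft_torque": the same for the moment, N m; "width": finger opening in m.
Only numpy, scipy, OpenCV 4.12 (cv2) and the standard library are available. Lean on these libraries where they do the work, as an engineer would, in place of code of your own. Each camera call takes 0.05 s, during which the arm holds its last target. There are 200 camera calls.

## Task

Bring the serving tray squarely in front of the biscuit caddy, flat on the counter, so that its near edge tucks under the caddy's mouth. Then tip the caddy up by its rear handle, just until the flap swings open and all four shortbread fingers slide out onto the tray, never further than 45 degrees. Lower the caddy gently back to level without letting it drop, and let go, leaving the tray in front of it and the kettle, mug and jar undisturbed.

Things in the scene. Friction and masses are not known exactly. Their poses are not given: they have to be found in the camera images.
- caddy_stand: Pale wooden stand, fixed, carrying the caddy. Origin on the counter below the middle of the caddy's hinge axis; x points level out of the mouth, y across, z up. The base spans x = -190 to -70 mm, 136 mm wide; ahead of it only two side arms (y = +/-58 to 68, height 93 to 119 mm) run to the hinge, so a low tray passes beneath them.
- caddy_hinge (a point): Mid-point of the caddy's hinge axis, which is level along the stand's y axis, 115 mm above the counter, at the front lower edge of the caddy (the mouth's lower lip).
- caddy (a joint): Caddy tilt about its hinge, rad: 0 = level on its stop, grows as the rear handle rises (end stop 1.2). Slate-grey box 176 x 112 x 87 mm, viewing slot 132 x 68 mm in its top, front mouth 104 x 58 mm. About 0.6 kg, hinge nearly free: it falls back to level if let go. Its floor is smooth: biscuits start to slide at 20 to 30 degrees, more surely a little beyond.
- flap (a joint): Swing of the flap that closes the caddy's mouth, rad: 0 = shut, grows as it opens outward. It hangs from the top of the mouth, 58 mm above the caddy's floor, 100 wide x 56 mm high. It opens by its own weight and the biscuits' push as the caddy is tipped; a weak spring shuts it when the caddy is level.
- caddy_handle (a point): Middle of the rear handle: copper bar 12 mm thick, 90 mm long, level along the stand's y axis, 50 mm behind the caddy's back wall, an arm at each end. With the caddy level it lies 226 mm behind (-x) and 60 mm above the hinge, 175 mm above the counter; it moves on an arc of 234 mm about caddy_hinge. The bar may turn between upright fingers.
- tray_mid (a point): Serving tray, loose, wood, about 0.5 kg: square, 200 x 200 mm outside, 26 mm high, walls 6 mm, floor 6 mm. The point is the centre of its floor's upper face. Its x axis runs along its two handles, its y axis from one handle to the other, z up.
- tray_grip_a (a point): Middle of one tray handle: a steel bar 12 mm thick, 90 mm long, along the tray's x axis, 130 mm from the tray's middle towards its -y, 55 mm above the counter, clear of the wall; standing on a post at each end.
- tray_grip_b (a point): Middle of the other tray handle, the same, 130 mm from the tray's middle towards its +y.
- tray_spot (a point): Point on the counter, 68 mm in front (+x) of the hinge on the stand's x axis: where the tray's middle belongs, the tray's x axis along the stand's x axis (handles to the two sides). The tray's near edge is then 32 mm behind the lip, 38 mm before it would meet the stand.
- finger1_mid (a point): Centre of a shortbread finger, 64 x 30 x 16 mm (x, y, z), its two ends rounded, 30 g, loose; at the start it lies flat on the caddy's floor (nearer the mouth, right as seen looking out of the mouth).
- finger2_mid (a point): Centre of a shortbread finger, 64 x 30 x 16 mm (x, y, z), its two ends rounded, 30 g, loose; at the start it lies flat on the caddy's floor (nearer the mouth, left as seen looking out of the mouth).
- finger3_mid (a point): Centre of a shortbread finger, 64 x 30 x 16 mm (x, y, z), its two ends rounded, 30 g, loose; at the start it lies flat on the caddy's floor (behind, right as seen looking out of the mouth).
- finger4_mid (a point): Centre of a shortbread finger, 64 x 30 x 16 mm (x, y, z), its two ends rounded, 30 g, loose; at the start it lies flat on the caddy's floor (behind, left as seen looking out of the mouth).
- kettle: Bystander: grey kettle, 160 mm wide, 230 mm high, handle to its -x; origin under its centre.
- mug: Bystander: white mug, 80 mm wide, 95 mm high; origin under its centre.
- jar: Bystander: glass jar with a copper lid, 70 mm wide, 120 mm high; origin under its centre.
Things that resemble listed ones, but are neither listed nor needed, are in the scene too. Leave any red look-alike of the part that bears finger3_mid alone.

How it is judged:
By the outcome, as a careful person would: the job done as asked, in the order asked, and still so for the second after the job is handed in, with the robot touching nothing.
It also fails if it takes over 59 s, if anything falls off the work surface, if the arm or the gripper's body presses on something with over 40 N, if the wrist force passes 120 N, or if a joint passes its speed limit or range.

## Working session

There is one attempt and no reset: what is moved stays moved. The work goes in short steps, Python scripts to look and compute and a tool call to move; the robot and the scene stay as the last step left them, time stands still between calls to the robot, and variables do not carry over. Pictures are saved under pics/ and viewed, about 8 in all and at most 12, crops included, and the job is handed in when it is done.

Besides the shell and the picture viewer there is one more tool, called after ">>>" as name(argument=value, ...), one argument or row to a line, values as JSON. send_rows: Moves the arm, as the interface text tells. Its arguments: {"type":"object","properties":{"series":{"type":"array","items":{"type":"array","items":{"type":"number"}}},"force":{"type":"number"}},"required":["series"]}

```bash
mkdir -p pics; ls; cat > h.py <<'E'
import numpy as np, cv2, json
from cell import bot
from scipy.spatial.transform import Rotation as R
def RT(s):
    q=s["eef_rot"]; T=np.eye(4); T[:3,:3]=R.from_quat([q[1],q[2],q[3],q[0]]).as_matrix(); T[:3,3]=s["position"]; return T
def cam(name):
    s=bot.read_state(); im,d=bot.get_image(name); c=bot.calibration(name)
    T=np.array(c["T"]) if "T" in c else RT(s)@np.array(c["mount"])
    return im,d,np.array(c["camera_matrix"]),np.array(c["dist_coeffs"]),T
def pts(uv,K,D,T,d=None,z=None):
    uv=np.atleast_2d(uv).astype(float)
    n=cv2.undistortPoints(uv[:,None],K,D)[:,0]
    r=np.c_[n,np.ones(len(n))]
    if d is not None: 
        p=r*d[uv[:,1].astype(int),uv[:,0].astype(int)][:,None]; return p@T[:3,:3].T+T[:3,3]
    w=r@T[:3,:3].T; return T[:3,3]+w*((z-T[2,3])/w[:,2])[:,None]
def cloud(d,K,D,T):
    v,u=np.mgrid[0:d.shape[0],0:d.shape[1]]
    return pts(np.c_[u.ravel(),v.ravel()],K,D,T,d=d).reshape(*d.shape,3)
E
python3 - <<'E'
from h import *
s=bot.read_state(); print(s)
for n in ("side","top","wrist"):
    im,d,K,D,T=cam(n); cv2.imwrite(f"pics/{n}0.png",im[:,:,::-1]); np.savez(f"{n}0.npz",im=im,d=d,K=K,D=D,T=T)
    print(n,T.round(3).tolist(),K[0,0],D)
a=cv2.imread("pics/side0.png");b=cv2.imread("pics/top0.png")
cv2.imwrite("pics/both0.png",np.vstack([cv2.resize(a,(400,300)),cv2.resize(b,(400,300))]))
E
```

```text
pics
{'time_s': 0.0, 'joint_pos': array([ 1.46721641,  0.50182392, -0.42681543,  1.55142386,  0.22079546,
        1.13829239, -0.21029724]), 'qd': array([ 0.00022036, -0.00042099,  0.00125511, -0.00090922,  0.00032192,
       -0.00040458, -0.00188112]), 'tau': array([ 5.28881828e-04, -5.69509828e+01, -5.81601262e+00, -2.80937272e+01,
        1.07115580e-02,  1.21605655e-02,  3.45517185e-05]), 'position': array([ 0.23282911, -0.60614721,  0.23028736]), 'eef_rot': array([-9.35923984e-04,  9.83224156e-01,  1.82398916e-01, -1.33078845e-04]), 'force': array([-0.99042275, -0.84942794,  0.48904887]), 'ft_torque': array([ 0.02398203, -0.01991445, -0.04997218]), 'width': 0.08550874748901666}
side [[0.933, -0.264, 0.246, 0.198], [-0.361, -0.679, 0.64, -0.942], [-0.002, -0.685, -0.728, 1.116], [0.0, 0.0, 0.0, 1.0]] 390.98135291178266 [-0.07267635  0.          0.          0.          0.        ]
top [[-0.015, -0.998, 0.054, 0.474], [-1.0, 0.016, 0.005, -0.061], [-0.006, -0.054, -0.999, 1.336], [0.0, 0.0, 0.0, 1.0]] 387.7576151208179 [-0.04245379  0.          0.          0.          0.        ]
wrist [[0.358, -0.892, -0.276, 0.303], [-0.934, -0.342, -0.105, -0.579], [-0.0, 0.296, -0.955, 0.373], [0.0, 0.0, 0.0, 1.0]] 292.76467153343816 [-0.03273035  0.          0.          0.          0.        ]
```

View pics/top0.png

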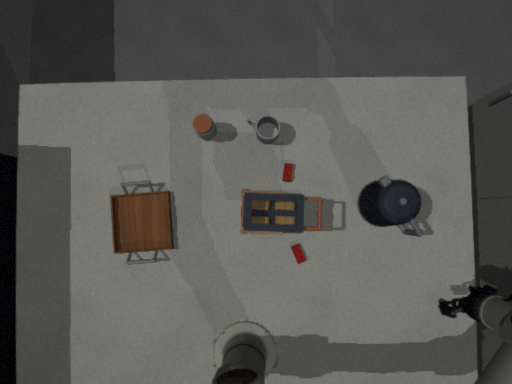

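View pics/side0.png

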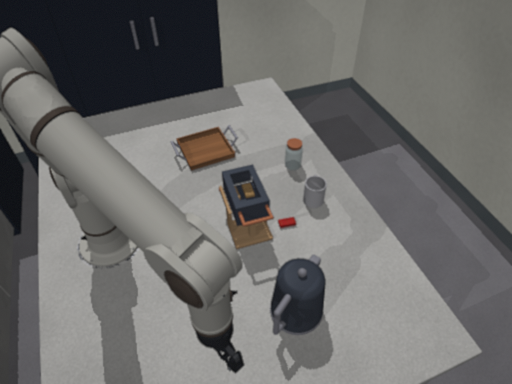

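The top view shows the caddy at (272,212), with its mouth to the left (+y) and the copper handle at (321,213). The tray is at (142,222) with handles at (140,185) and (140,260). The kettle is at (398,202), mug at (267,130) and jar at (204,125). The red decoy fingers are at (288,172) and (299,253).

Candidates for the wanted parts:
- **Tray:** only (142,222).
- **Handle:** the copper bar at (321,213). The grey shape at (337,215) is its shadow, and the jar lid is also copper.
- **Fingers:** the tan pieces inside the caddy, not the red ones.

```bash
python3 - <<'E'
from h import *
f=np.load("top0.npz"); im,d,K,D,T=[f[k] for k in("im","d","K","D","T")]
P=cloud(d,K,D,T); hsv=cv2.cvtColor(im,cv2.COLOR_RGB2HSV)
print("counter z",np.median(P[300:330,330:400,2]))
m=((hsv[...,0]<22)&(hsv[...,1]>90)&(hsv[...,2]>40)).astype(np.uint8)
n,l,st,c=cv2.connectedComponentsWithStats(m)
for i in range(1,n):
    if st[i,4]>25: 
        p=P[l==i]; print(i,st[i],c[i].round(1),im[l==i].mean(0).round(),np.median(p,0).round(3))
# tray rim : pixels
i=l[222,142]; 
pz=(l==i)
u=np.argwhere(pz)[:,::-1].astype(np.float32); r=cv2.minAreaRect(u); box=cv2.boxPoints(r)
print("tray box",r); q=pts(box,K,D,T,z=.026); print(q.round(4), q.mean(0).round(4), np.linalg.norm(q-np.roll(q,1,0),axis=1))
big=cv2.resize(im[170:265,225:345],None,fx=5,fy=5,interpolation=cv2.INTER_CUBIC); b2=cv2.resize(im[165:280,95:195],None,fx=4.13,fy=4.13,interpolation=cv2.INTER_CUBIC)
cv2.imwrite("pics/crop1.png",cv2.convertScaleAbs(np.vstack([big[:,:, ::-1]]),alpha=1.6))
# height-based tray handles
for nm,(x0,x1,y0,y1) in dict(A=(115,170,170,192),B=(115,170,252,275)).items():
    s=P[y0:y1,x0:x1]; z=s[...,2]; k=(z>.045)&(z<.065)
    print(nm,k.sum(),s[k].mean(0),s[k].min(0),s[k].max(0))
for y in range(180,246,6): print(y,(P[y,236:330:4,2]*1000).round().astype(int).tolist())
for nm,(x0,x1,y0,y1) in dict(kettle=(350,440,170,240),mug=(245,285,112,148),jar=(190,222,108,145)).items():
    s=P[y0:y1,x0:x1]; k=s[...,2]>.03
    print(nm,s[k].min(0).round(3),s[k].max(0).round(3))
E
```

```text
counter z -0.0022203443897941266
1 [193 114  19  19 278] [202.2 123.3] [108.  68.  48.] [0.765 0.121 0.119]
2 [283 163  10  19 155] [287.5 172.3] [102.  32.  30.] [ 0.615 -0.154  0.015]
3 [ 110  191   63   63 3334] [141.7 221.7] [83. 56. 36.] [0.453 0.348 0.006]
5 [261 191  23   2  27] [270.7 191.8] [105.  86.  65.] [ 0.542 -0.091  0.119]
6 [241 195   3  33  76] [242.2 211.3] [101.  68.  52.] [ 0.482 -0.005  0.175]
7 [304 197  18  34 191] [315.9 213.9] [102.  67.  49.] [ 0.471 -0.232  0.178]
8 [252 201  18   9 151] [260.7 204.7] [75. 60. 40.] [ 0.502 -0.062  0.13 ]
9 [275 201  20   9 163] [284.4 205.3] [100.  80.  53.] [ 0.5   -0.134  0.129]
10 [251 216  18   8 109] [260.  219.6] [76. 61. 41.] [ 0.455 -0.059  0.129]
11 [275 216  21   8 151] [284.4 219.8] [102.  82.  55.] [ 0.454 -0.133  0.129]
12 [241 231  42   3  73] [260.4 231.9] [110.  90.  67.] [ 0.418 -0.058  0.118]
13 [291 244  15  20 161] [298.1 253.2] [103.  33.  30.] [ 0.34  -0.185  0.014]
tray box ((141.07174682617188, 221.69569396972656), (59.37321853637695, 59.07375717163086), 86.56636810302734)
[[0.5498 0.453  0.026 ]
 [
[... 987 characters left out ...]
, 0, 176, -8, -8]
216 [-1, -4, 195, 198, 129, 129, 129, 118, 114, 114, 125, 130, 129, 128, 125, 196, 198, 2, 1, -7, 5, 185, -4, -3]
222 [-1, -3, 198, 201, 128, 129, 129, 131, 129, 113, 130, 125, 132, 132, 131, 198, 201, -1, -3, -6, 1, 183, -6, -1]
228 [0, -3, 196, 199, 195, 196, 197, 199, 198, 197, 193, 198, 197, 197, 201, 202, 196, 181, 176, 180, 180, 178, -3, -4]
234 [7, 2, -5, -8, 0, -4, -4, -1, 2, 1, 0, -2, 1, -1, -2, 1, -1, -4, -6, 3, 1, -1, -1, -1]
240 [-1, 5, 2, -1, -2, 1, -2, -3, 2, 3, 1, -1, 1, -4, -2, -3, -2, -3, -5, 1, -4, -3, -3, 0]
kettle [ 0.4   -0.542  0.03 ] [ 0.584 -0.061  1.336]
mug [ 0.474 -0.126  0.031] [ 0.795 -0.02   1.336]
jar [ 0.474 -0.061  0.03 ] [0.795 0.156 1.336]
```

View pics/crop1.png

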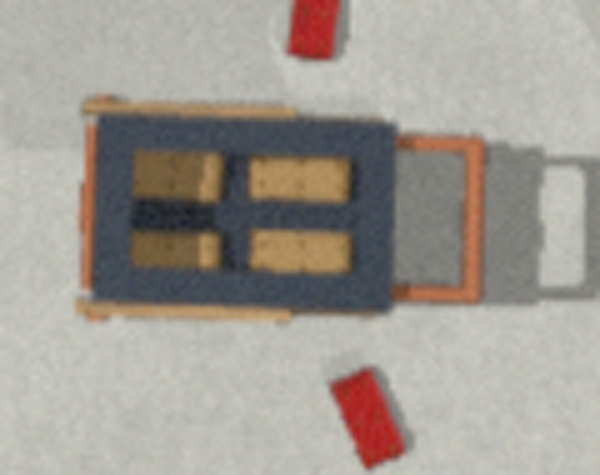

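The crop confirms the parts: the copper bar is at the rear (crop (472,220)), the mouth and flap face left, and there are four tan fingers inside. The two red ones are outside.

```bash
python3 - <<'E'
from h import *
f=np.load("top0.npz"); im,d,K,D,T=[f[k] for k in("im","d","K","D","T")]
P=cloud(d,K,D,T)
m=((P[...,2]>.185)&(P[...,2]<.21)); m[:,:239]=0; m[:,306:]=0; m[:185]=0; m[240:]=0
m=cv2.morphologyEx(m.astype(np.uint8),cv2.MORPH_OPEN,np.ones((3,3)))
q=P[m>0]; r=cv2.minAreaRect(q[:,:2].astype(np.float32)); print("caddy top",r, q.mean(0))
u=np.argwhere(m)[:,::-1].astype(np.float32); r=cv2.minAreaRect(u); b=pts(cv2.boxPoints(r),K,D,T,z=.202); print(r[2],b.round(4),b.mean(0).round(4))
hsv=cv2.cvtColor(im,cv2.COLOR_RGB2HSV)
c=((hsv[...,0]<22)&(hsv[...,1]>90)&(hsv[...,2]>40)); c[:,:318]=0;c[:,325:]=0;c[:195]=0;c[235:]=0
p=pts(np.argwhere(c)[:,::-1],K,D,T,z=.178); print("bar",p.mean(0),p.min(0),p.max(0)); k=np.polyfit(p[:,0],p[:,1],1); print("slope",k)
g=(P[...,2]>.045)&(P[...,2]<.066)
for nm,(x0,x1,y0,y1) in dict(A=(115,170,170,192),B=(115,170,252,275)).items():
    h=np.zeros_like(g); h[y0:y1,x0:x1]=g[y0:y1,x0:x1]; p=pts(np.argwhere(h)[:,::-1],K,D,T,z=.055)
    print(nm,p.mean(0),np.polyfit(p[:,1],p[:,0],1)[0])
for nm,(x0,x1,y0,y1) in dict(kettle=(350,440,170,240),mug=(255,283,112,148),jar=(190,222,108,145)).items():
    s=P[y0:y1,x0:x1]; k=(s[...,2]>.03)&(s[...,2]<.4); print(nm,s[k].min(0).round(3),s[k].max(0).round(3))
E
```

```text
caddy top ((0.4802198112010956, -0.0986555963754654), (0.17631419003009796, 0.11209897696971893), 87.26731872558594) [ 0.47947327 -0.098981    0.19679565]
1.847610354423523 [[ 0.4286 -0.0082  0.202 ]
 [ 0.54   -0.0133  0.202 ]
 [ 0.5316 -0.1892  0.202 ]
 [ 0.4203 -0.1832  0.202 ]] [ 0.4801 -0.0985  0.202 ]
bar [ 0.47439706 -0.235829    0.178     ] [ 0.42335904 -0.24191783  0.178     ] [ 0.51874163 -0.23081919  0.178     ]
slope [-0.04460076 -0.21467053]
A [0.58356559 0.35583149 0.055     ] -0.0714866806719313
B [0.32473615 0.33869249 0.055     ] -0.06295374263847116
kettle [ 0.4   -0.542  0.03 ] [ 0.584 -0.395  0.232]
mug [ 0.717 -0.126  0.031] [ 0.795 -0.047  0.1  ]
jar [0.732 0.087 0.03 ] [0.795 0.156 0.126]
```

>>> send_rows(
  series=[
    [0,0,-0.05,0,1],
    [0,0,-0.05,0,1],
  ],
)

```text
time_s: 0.4
position: [0.2328, -0.6061, 0.3313]
eef_rot: [-0.001, 0.983, 0.182, -0.0]
force: [0.3, -1.2, 0.5]
width: 0.0849
```

Measurements are consistent: the caddy top is 176×112 mm, and the measured bar position is within 1 mm of the one predicted from the caddy box.
- Stand x axis at 87.35°, hinge at (0.484,-0.011), tray_spot at (0.4874,0.0573).
- Tray mid at (0.454,0.3465), x axis at 93.8°.
- I'll grip the far handle A at (0.5835,0.356), because handle B would end up inside minimum reach.

```bash
cat > plan.py <<'E'
from h import *
def yaw(): 
    m=RT(bot.read_state()); return np.arctan2(m[1,0],m[0,0])
def plan(wps,p=None,a=None,claw=1,dp=3):
    """wps: (x,y,z,yaw_of_tool_x,nrows)"""
    s=bot.read_state(); p=np.array(s["position"] if p is None else p,float); a=yaw() if a is None else a
    for x,y,z,t,n in wps:
        p0=p.copy();a0=a
        rows=[]
        for i in range(1,n+1):
            f=i/n; g=p0+(np.array([x,y,z])-p0)*f; ag=a0+(t-a0)*f
            dw=g-p; c,sn=np.cos(a),np.sin(a)
            sh=np.array([c*dw[0]+sn*dw[1], sn*dw[0]-c*dw[1], -dw[2]]).round(dp)
            tr=round(-(ag-a),3)
            p=p+np.array([c*sh[0]+sn*sh[1], sn*sh[0]-c*sh[1], -sh[2]]); a=a-tr
            rows.append([*(float(v)+0. for v in sh),tr+0.,claw])
        for k in range(0,n,8): print(rows[k:k+8])
        print('--')
E
python3 - <<'E'
from plan import *
print(yaw(), bot.read_state()["joint_pos"])
plan([(.5835,.356,.33,.066+np.pi/2,20),(.5835,.356,.2,.066+np.pi/2,4)])
E
```

```text
0.36691509343083295 [ 1.47458991  0.43019174 -0.44236907  1.42538148  0.18423679  1.32967648
 -0.18075567]
[[0.034, -0.039, 0.0, np.float64(-0.063), 1], [0.036, -0.036, 0.0, np.float64(-0.064), 1], [0.038, -0.034, 0.0, np.float64(-0.063), 1], [0.04, -0.032, 0.0, np.float64(-0.064), 1], [0.042, -0.029, 0.0, np.float64(-0.063), 1], [0.044, -0.026, 0.0, np.float64(-0.064), 1], [0.046, -0.023, 0.0, np.float64(-0.063), 1], [0.047, -0.021, 0.001, np.float64(-0.064), 1]]
[[0.048, -0.017, 0.0, np.float64(-0.063), 1], [0.049, -0.014, 0.0, np.float64(-0.064), 1], [0.05, -0.011, 0.0, np.float64(-0.063), 1], [0.051, -0.008, 0.0, np.float64(-0.064), 1], [0.051, -0.005, 0.0, np.float64(-0.063), 1], [0.051, -0.002, 0.0, np.float64(-0.064), 1], [0.051, 0.002, 0.0, np.float64(-0.063), 1], [0.051, 0.005, 0.0, np.float64(-0.064), 1]]
[[0.051, 0.008, 0.0, np.float64(-0.063), 1], [0.049, 0.012, 0.0, np.float64(-0.064), 1], [0.05, 0.014, 0.0, np.float64(-0.063), 1], [0.048, 0.018, 0.0, np.float64(-0.064), 1]]
--
[[0.0, 0.0, 0.033, np.float64(0.0), 1], [0.0, 0.0, 0.032, np.float64(0.0), 1], [0.0, 0.0, 0.033, np.float64(0.0), 1], [0.0, 0.0, 0.032, np.float64(0.0), 1]]
--
```

>>> send_rows(
  series=[
    [0.034,-0.039,0,-0.063,1],
    [0.036,-0.036,0,-0.064,1],
    [0.038,-0.034,0,-0.063,1],
    [0.04,-0.032,0,-0.064,1],
    [0.042,-0.029,0,-0.063,1],
    [0.044,-0.026,0,-0.064,1],
    [0.046,-0.023,0,-0.063,1],
    [0.047,-0.021,0,-0.064,1],
  ],
)

```text
time_s: 1.4
position: [0.3735, -0.2198, 0.3313]
eef_rot: [0.0, 0.905, 0.425, -0.0]
force: [1.4, 0.4, 0.8]
width: 0.0855
```

>>> send_rows(
  series=[
    [0.048,-0.017,0,-0.063,1],
    [0.049,-0.014,0,-0.064,1],
    [0.05,-0.011,0,-0.063,1],
    [0.051,-0.008,0,-0.064,1],
    [0.051,-0.005,0,-0.063,1],
    [0.051,-0.002,0,-0.064,1],
    [0.051,0.002,0,-0.063,1],
    [0.051,0.005,0,-0.064,1],
  ],
)

```text
time_s: 2.4
position: [0.5141, 0.164, 0.331]
eef_rot: [0.0, 0.77, 0.638, -0.0]
force: [0.9, -1.6, 0.5]
width: 0.0851
```

```bash
sed -i 's/tr=round(-(ag-a),3)/tr=float(round(-(ag-a),3))/' plan.py; python3 - <<'E'
from plan import *
print(yaw(), bot.read_state()["joint_pos"])
plan([(.5835,.356,.2,.066+np.pi/2,6)])
E
```

```text
1.383809705662285 [ 0.52176701  0.36219715 -1.11008583  1.68890344  0.33578965  1.30126137
 -0.84083471]
[[0.034, 0.005, 0.022, -0.042, 1], [0.033, 0.007, 0.022, -0.042, 1], [0.033, 0.008, 0.022, -0.042, 1], [0.033, 0.01, 0.021, -0.043, 1], [0.032, 0.011, 0.022, -0.042, 1], [0.032, 0.012, 0.022, -0.042, 1]]
--
```

>>> send_rows(
  series=[
    [0.034,0.005,0.022,-0.042,1],
    [0.033,0.007,0.022,-0.042,1],
    [0.033,0.008,0.022,-0.042,1],
    [0.033,0.01,0.021,-0.043,1],
    [0.032,0.011,0.022,-0.042,1],
    [0.032,0.012,0.022,-0.042,1],
    [0,0,0,0,1],
  ],
)

```text
time_s: 3.28
position: [0.5809, 0.3575, 0.1974]
eef_rot: [-0.002, 0.682, 0.731, -0.002]
force: [-0.7, -0.6, 0.1]
width: 0.0852
```

```bash
python3 - <<'E'
from plan import *
im,d,K,D,T=cam("wrist"); P=cloud(d,K,D,T); cv2.imwrite("pics/w1.png",cv2.convertScaleAbs(im[...,::-1],alpha=1.5))
print(yaw(), bot.read_state()["joint_pos"].round(2),bot.read_state()["position"])
g=(P[...,2]>.045)&(P[...,2]<.066)&(abs(P[...,0]-.583)<.03)&(abs(P[...,1]-.355)<.06)
p=pts(np.argwhere(g)[:,::-1],K,D,T,z=.058); print(g.sum(),p.mean(0),p.min(0),p.max(0),np.polyfit(p[:,1],p[:,0],1)[0])
E
```

```text
1.637519307638105 [ 0.01  0.75 -0.97  1.48  0.63  1.25 -0.96] [0.58163657 0.3561699  0.19874059]
1242 [0.57914683 0.35956334 0.058     ] [0.56365763 0.3059108  0.058     ] [0.58855711 0.40631258 0.058     ] -0.06438516764288892
```

View pics/w1.png

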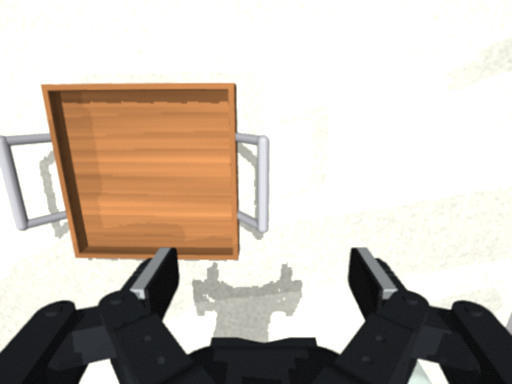

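The wrist view shows handle A at (263,185), centred between the fingers (x≈165 and 365) and aligned with them. Descending and gripping.

>>> send_rows(
  series=[
    [0,0.002,0.035,0,1],
    [0,0,0.035,0,1],
    [0,0,0.035,0,1],
    [0,0,0.03,0,1],
    [0,0,0.026,0,1],
    [0,0,0,0,1],
  ],
)

```text
time_s: 4.08
position: [0.5842, 0.3536, 0.0376]
eef_rot: [-0.0, 0.684, 0.729, -0.002]
force: [-0.0, 0.3, 0.0]
width: 0.0855
```

>>> send_rows(
  series=[
    [0,0,0,0,-1],
    [0,0,0,0,-1],
    [0,0,0,0,-1],
    [0,0,0,0,-1],
    [0,0,0,0,-1],
    [0,0,0,0,-1],
  ],
  force=60,
)

```text
time_s: 4.82
position: [0.584, 0.3559, 0.04]
eef_rot: [-0.0, 0.684, 0.73, -0.0]
force: [-3.6, -1.2, 6.1]
width: 0.0099
```

```bash
python3 - <<'E'
from plan import *
print(yaw()); 
t=yaw()-.112
plan([(.6219,.1512,.0385,t,8),(.6173,.0513,.0385,t,6)],claw=-1)
E
```

```text
1.6364626790969077
[[-0.026, 0.003, 0.0, 0.014, -1], [-0.026, 0.003, 0.0, 0.014, -1], [-0.025, 0.004, 0.001, 0.014, -1], [-0.026, 0.004, 0.0, 0.014, -1], [-0.026, 0.005, 0.0, 0.014, -1], [-0.025, 0.005, 0.0, 0.014, -1], [-0.026, 0.005, 0.0, 0.014, -1], [-0.025, 0.005, 0.001, 0.014, -1]]
--
[[-0.017, 0.0, 0.0, 0.0, -1], [-0.016, 0.0, 0.0, 0.0, -1], [-0.017, 0.0, 0.0, 0.0, -1], [-0.017, 0.0, 0.0, 0.0, -1], [-0.017, 0.0, 0.0, 0.0, -1], [-0.016, 0.0, 0.0, 0.0, -1]]
--
```

>>> send_rows(
  series=[
    [-0.026,0.003,0,0.014,-1],
    [-0.026,0.003,0,0.014,-1],
    [-0.025,0.004,0,0.014,-1],
    [-0.026,0.004,0,0.014,-1],
    [-0.026,0.005,0,0.014,-1],
    [-0.025,0.005,0,0.014,-1],
    [-0.026,0.005,0,0.014,-1],
    [-0.025,0.005,0,0.014,-1],
  ],
)

```text
time_s: 5.82
position: [0.6226, 0.1524, 0.04]
eef_rot: [-0.001, 0.724, 0.69, 0.002]
force: [-1.3, 4.3, 1.2]
width: 0.0096
```

```bash
cat > tray.py <<'E'
from plan import *
def tray():
    im,d,K,D,T=cam("top"); P=cloud(d,K,D,T); hsv=cv2.cvtColor(im,cv2.COLOR_RGB2HSV)
    m=((hsv[...,0]<22)&(hsv[...,1]>90)&(hsv[...,2]>30)&(P[...,2]<.04)&(P[...,0]<.68)&(P[...,0]>.3)&(P[...,1]>-.06)).astype(np.uint8)
    m=cv2.morphologyEx(m,cv2.MORPH_OPEN,np.ones((3,3)))
    cs,_=cv2.findContours(m,0,2); c=max(cs,key=cv2.contourArea)
    r=cv2.minAreaRect(c); b=pts(cv2.boxPoints(r),K,D,T,z=.026)
    print("tray",b[:,:2].round(4).tolist(),b.mean(0).round(4),r); return im,d,K,D,T,P
if __name__=="__main__":
    im=tray()[0]; cv2.imwrite("pics/t1.png",im[...,::-1]); print(yaw(),bot.read_state()["position"])
E
python3 tray.py
```

```text
tray [[0.4053, 0.2675], [0.5947, 0.255], [0.5791, 0.0571], [0.3905, 0.071]] [0.4924 0.1627 0.026 ] ((194.62255859375, 209.53892517089844), (58.198944091796875, 56.01570129394531), 3.5763344764709473)
1.5185814658857073 [0.62396746 0.1475786  0.03993468]
```

>>> send_rows(
  series=[
    [-0.018,0,0,0,-1],
    [-0.018,0,0,0,-1],
    [-0.018,0,0,0,-1],
    [-0.017,0,0,0,-1],
    [-0.016,0,0,0,-1],
    [-0.012,0,0,0,-1],
    [0,0,0,0,-1],
    [0,0,0,0,-1],
  ],
)

```text
time_s: 6.88
position: [0.6179, 0.0497, 0.04]
eef_rot: [0.001, 0.724, 0.69, -0.001]
force: [-0.6, 0.4, 7.9]
width: 0.0099
```

```bash
sed -i 's/t1.png/t2.png/' tray.py; python3 tray.py; python3 - <<'E'
import cv2
cv2.imwrite('pics/t2c.png',cv2.convertScaleAbs(cv2.resize(cv2.imread('pics/t2.png')[140:290,170:340],None,fx=4,fy=4),alpha=1.5))
E
```

```text
tray [[0.3995, 0.1647], [0.5966, 0.1534], [0.5836, -0.0429], [0.3871, -0.0301]] [0.4917 0.0613 0.026 ] ((224.50997924804688, 209.30050659179688), (57.8776969909668, 58.3770751953125), 2.862405300140381)
1.52241385905562 [0.61795271 0.04965809 0.03996504]
```

View pics/t2c.png

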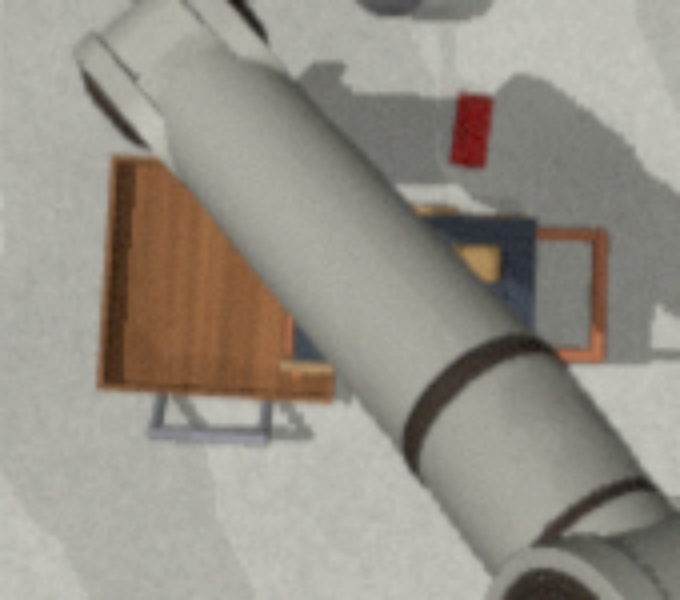

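```bash
python3 - <<'E'
from plan import *
im,d,K,D,T=cam("top"); P=cloud(d,K,D,T)
g=(P[...,2]>.042)&(P[...,2]<.068)&(P[...,0]>.34)&(P[...,0]<.375)&(P[...,1]>.0)&(P[...,1]<.14)
p=pts(np.argwhere(g)[:,::-1],K,D,T,z=.058); print(g.sum(),p.mean(0),p.min(0),p.max(0),np.polyfit(p[:,1],p[:,0],1)[0])
hsv=cv2.cvtColor(im,cv2.COLOR_RGB2HSV)
m=((hsv[...,0]<22)&(hsv[...,1]>90)&(P[...,2]<.04))
for v in (182,190,200,210,220,230,235):
    u=np.argwhere(m[v,185:250])[:,0].min()+185; print(v,u,pts([[u-.5,v]],K,D,T,z=.026)[0].round(4))
for u in (200,206,212,218,224,230):
    v=np.argwhere(m[150:250,u])[:,0].max()+150; print(u,v,pts([[u,v+.5]],K,D,T,z=.026)[0].round(4))
E
```

```text
122 [0.36419149 0.06812639 0.058     ] [0.35694119 0.01842604 0.058     ] [0.37458428 0.11718093 0.058     ] 0.050439593862792606
182 198 [0.5854 0.152  0.026 ]
190 197 [0.5582 0.1556 0.026 ]
200 197 [0.5243 0.1558 0.026 ]
210 196 [0.4905 0.1594 0.026 ]
220 195 [0.4567 0.1631 0.026 ]
230 195 [0.4231 0.1633 0.026 ]
235 194 [0.4063 0.1669 0.026 ]
200 237 [0.3976 0.1449 0.026 ]
206 237 [0.3973 0.1247 0.026 ]
212 237 [0.397  0.1044 0.026 ]
218 238 [0.3934 0.0842 0.026 ]
224 238 [0.3931 0.0639 0.026 ]
230 238 [0.3928 0.0437 0.026 ]
```

The picture is partly hidden by the arm. It shows the far tray edge at crop x≈110 and handle B at (210,435). The tray's angle matches the stand, and it sits about 3–4 mm too far in x and y. I'll nudge it, release and retreat.

>>> send_rows(
  series=[
    [-0.003,-0.003,0,0,-1],
    [0,0,0,0,-1],
    [0,0,0,0,1],
    [0,0,0,0,1],
    [0,0,0,0,1],
    [0,0,0,0,1],
    [0,0,-0.03,0,1],
    [0,0,-0.05,0,1],
  ],
)

```text
time_s: 7.98
position: [0.6127, 0.0489, 0.1183]
eef_rot: [-0.001, 0.723, 0.69, -0.002]
force: [0.9, -0.0, 1.4]
width: 0.0853
```

>>> send_rows(
  series=[
    [0,0,-0.06,0,1],
    [0,0,-0.06,0,0],
    [0,0,-0.06,0,0],
    [0,0,-0.05,0,0],
  ],
)

```text
time_s: 8.48
position: [0.6143, 0.0495, 0.3519]
eef_rot: [0.001, 0.723, 0.691, 0.0]
force: [1.3, -0.2, -1.0]
width: 0.0429
```

```bash
python3 - <<'E'
from plan import *
s=bot.read_state();print(yaw(), s["joint_pos"].round(2),s["position"],s["width"])
plan([(.4742,-.2361,.33,-.046,11)],claw=0)
E
```

```text
1.5243659059730894 [ 0.61  0.52 -1.08  1.47  0.46  1.42 -0.53] [0.61432043 0.04949316 0.35193773] 0.042870985499202575
[[-0.027, -0.012, 0.002, 0.143, 0], [-0.027, -0.007, 0.002, 0.143, 0], [-0.029, -0.004, 0.002, 0.142, 0], [-0.029, 0.001, 0.002, 0.143, 0], [-0.029, 0.004, 0.002, 0.143, 0], [-0.027, 0.009, 0.002, 0.143, 0], [-0.026, 0.013, 0.002, 0.142, 0], [-0.024, 0.016, 0.002, 0.143, 0]]
[[-0.022, 0.019, 0.002, 0.143, 0], [-0.018, 0.022, 0.002, 0.143, 0], [-0.015, 0.025, 0.002, 0.142, 0]]
--
```

>>> send_rows(
  series=[
    [-0.027,-0.012,0.002,0.143,0],
    [-0.027,-0.007,0.002,0.143,0],
    [-0.029,-0.004,0.002,0.142,0],
    [-0.029,0.001,0.002,0.143,0],
    [-0.029,0.004,0.002,0.143,0],
    [-0.027,0.009,0.002,0.143,0],
    [-0.026,0.013,0.002,0.142,0],
    [-0.024,0.016,0.002,0.143,0],
  ],
)

```text
time_s: 9.48
position: [0.512, -0.1592, 0.3332]
eef_rot: [0.0, 0.982, 0.188, -0.0]
force: [0.4, 0.3, -0.8]
width: 0.0428
```

>>> send_rows(
  series=[
    [-0.022,0.019,0.002,0.143,0],
    [-0.018,0.022,0.002,0.143,0],
    [-0.015,0.025,0.002,0.142,0],
    [0,0,0,0,0],
  ],
)

```text
time_s: 9.98
position: [0.473, -0.2388, 0.3268]
eef_rot: [0.0, 1.0, -0.025, -0.001]
force: [-0.5, -0.3, 0.2]
width: 0.043
```

```bash
sed -i 's/t2.png/t3.png/' tray.py; python3 tray.py; python3 - <<'E'
from plan import *
s=bot.read_state();print(yaw(), s["joint_pos"].round(2),s["position"],s["width"])
im,d,K,D,T=cam("top"); P=cloud(d,K,D,T)
for lo,hi in ((.34,.375),(.60,.64)):
    g=(P[...,2]>.042)&(P[...,2]<.068)&(P[...,0]>lo)&(P[...,0]<hi)&(P[...,1]>-.02)&(P[...,1]<.14)
    p=pts(np.argwhere(g)[:,::-1],K,D,T,z=.055); print(g.sum(),p.mean(0),p.min(0),p.max(0),np.polyfit(p[:,1],p[:,0],1)[0])
im,d,K,D,T=cam("wrist"); P=cloud(d,K,D,T); cv2.imwrite("pics/w2.png",cv2.convertScaleAbs(im[...,::-1],alpha=1.2))
hsv=cv2.cvtColor(im,cv2.COLOR_RGB2HSV)
c=((hsv[...,0]<22)&(hsv[...,1]>90)&(abs(P[...,2]-.178)<.012)&(P[...,1]<-.22)&(P[...,1]>-.26))
p=pts(np.argwhere(c)[:,::-1],K,D,T,z=.178); print(c.sum(),p.mean(0),p.min(0),p.max(0),np.polyfit(p[:,0],p[:,1],1)[0])
E
```

```text
tray [[0.3978, 0.1633], [0.595, 0.1503], [0.5801, -0.0479], [0.3835, -0.0334]] [0.4891 0.0581 0.026 ] ((225.46722412109375, 210.05691528320312), (58.48713302612305, 58.42841339111328), 3.3664605617523193)
-0.04639989530069068 [ 0.47404786 -0.23682706  0.32712135]
-0.04639989530069068 [ 1.05  0.24 -0.76  1.72  0.17  1.25 -1.36] [ 0.47404786 -0.23682706  0.32712135] 0.0426521579301068
128 [0.36154823 0.06638554 0.055     ] [0.35334883 0.01861342 0.055     ] [0.37430724 0.11760007 0.055     ] 0.053342015294861225
120 [0.61833458 0.0473922  0.055     ] [ 0.60055943 -0.00106371  0.055     ] [0.62873209 0.09868763 0.055     ] 0.09120206413115238
1162 [ 0.47427284 -0.23497933  0.178     ] [ 0.41972636 -0.24376314  0.178     ] [ 0.51939523 -0.21994083  0.178     ] -0.024931704059393885
```

View pics/w2.png

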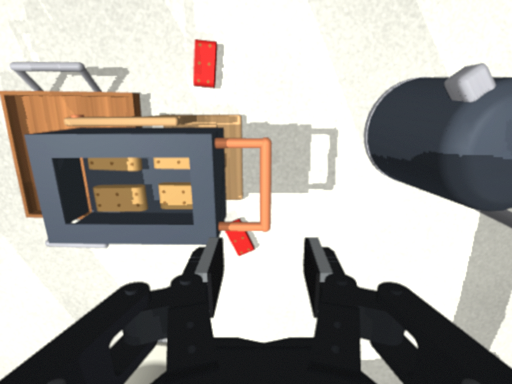

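View pics/t3.png

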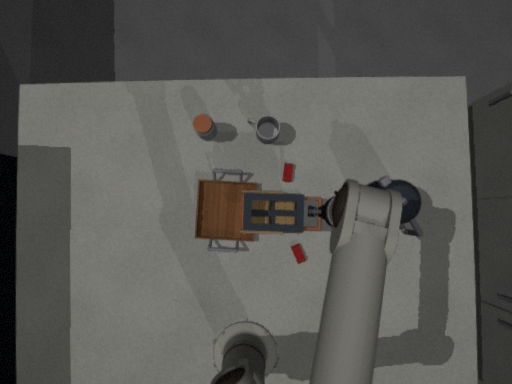

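The wrist view shows the copper bar at (265,185), centred between the fingers (x≈210 and 315) and aligned. In the top view the tray is in front of the caddy, its mid within 2 mm of the spot and its angle within about 1.5°. The arm hangs over the kettle at (390,205), so I'm checking clearance before going down.

```bash
python3 - <<'E'
from plan import *
im,d,K,D,T=cam("top"); P=cloud(d,K,D,T)
g=(P[...,2]>.25)&(P[...,2]<1.2)
for x0 in np.arange(.1,.65,.05):
    print(round(x0,2),[ (lambda q: (int(1000*q.min()),int(1000*q.max())) if len(q) else 0)(P[...,2][g&(abs(P[...,0]-x0)<.025)&(abs(P[...,1]-y0)<.025)]) for y0 in np.arange(-.55,-.15,.05)])
im,d,K,D,T=cam("side"); P=cloud(d,K,D,T); g=(P[...,2]>.25)&(P[...,2]<1.0)&(P[...,1]<-.33)&(P[...,1]>-.56)&(P[...,0]>.35)
print("side: lowest arm over kettle",g.sum(),np.percentile(P[g][:,2],[0,1,5,50,100]) if g.any() else 0); cv2.imwrite("pics/s2.png",cv2.convertScaleAbs(im[...,::-1],alpha=1.3))
E
```

```text
0.1 [0, 0, 0, 0, 0, 0, 0, 0]
0.15 [0, 0, 0, 0, 0, 0, 0, 0]
0.2 [0, 0, 0, 0, 0, 0, 0, 0]
0.25 [0, 0, 0, 0, 0, 0, 0, (766, 812)]
0.3 [0, 0, 0, 0, 0, 0, (750, 770), (768, 801)]
0.35 [0, 0, 0, 0, 0, 0, (734, 767), (751, 785)]
0.4 [0, 0, 0, 0, 0, 0, (720, 760), (670, 768)]
0.45 [0, 0, 0, 0, 0, (707, 732), (719, 749), (375, 750)]
0.5 [0, 0, 0, 0, 0, (693, 730), (683, 731), (375, 736)]
0.55 [0, 0, 0, 0, 0, 0, 0, (669, 709)]
0.6 [0, 0, 0, 0, 0, 0, 0, 0]
side: lowest arm over kettle 0 0
```

View pics/s2.png

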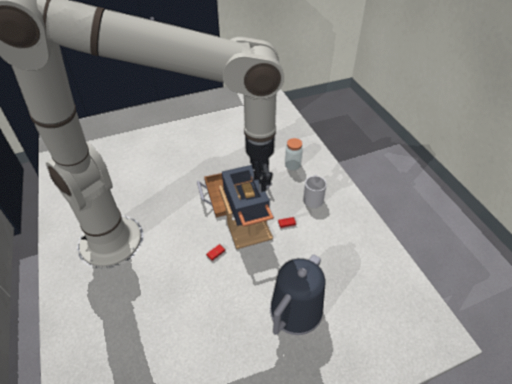

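The side view confirms it: the arm is tall above the caddy, about 0.6 m over the counter, and nowhere near the kettle at (300,295). Descending with half-open jaws.

>>> send_rows(
  series=[
    [0,-0.001,0.045,0,0],
    [0,0,0.045,0,0],
    [0,0,0.04,0,0],
    [0,0,0.025,0,0],
    [0,0,0.015,0,0],
    [0,0,0,0,0],
    [0,0,0,0,-0.5],
    [0,0,0,0,-1],
  ],
  force=25,
)

```text
time_s: 11.22
position: [0.4755, -0.2376, 0.1587]
eef_rot: [0.002, 1.0, -0.023, 0.001]
force: [1.7, -2.3, -1.6]
width: 0.0108
```

>>> send_rows(
  series=[
    [0,0,0,0,-1],
    [0,0,0,0,-1],
    [0,0,0,0,-1],
    [0,0,0,0,-1],
  ],
)

```text
time_s: 11.72
position: [0.4756, -0.2375, 0.1587]
eef_rot: [0.002, 1.0, -0.024, 0.001]
force: [-0.8, -5.5, 3.0]
width: 0.0105
```

```bash
python3 - <<'E'
from plan import *
s=bot.read_state();print(yaw(), s["joint_pos"].round(2),s["position"],s["width"],s["force"])
a=np.radians(14.87); 
def q(t): return 234*np.array([-np.cos(a+t),np.sin(a+t)])
t=[0,3,6,9,12,15,18,20,22,24,26,28,30,31.5,33,34.5,36,37,38,39,40]
o=[]
for i in range(1,len(t)):
    dx=(q(np.radians(t[i]))-q(0)).round()-(q(np.radians(t[i-1]))-q(0)).round(); o.append([0,float(-dx[0])/1000,float(-dx[1])/1000,0,-1])
for k in range(0,len(o),8): print(t[k+1:k+9],o[k:k+8])
E
```

```text
-0.04756011992846832 [ 0.97  0.43 -0.69  1.91  0.34  0.92 -1.5 ] [ 0.47555434 -0.23752416  0.1586501 ] 0.010524321503939697 [-0.76204559 -5.54314936  3.04042489]
[3, 6, 9, 12, 15, 18, 20, 22] [[0, -0.003, -0.012, 0, -1], [0, -0.005, -0.011, 0, -1], [0, -0.004, -0.012, 0, -1], [0, -0.005, -0.011, 0, -1], [0, -0.006, -0.01, 0, -1], [0, -0.007, -0.011, 0, -1], [0, -0.004, -0.007, 0, -1], [0, -0.005, -0.006, 0, -1]]
[24, 26, 28, 30, 31.5, 33, 34.5, 36] [[0, -0.005, -0.007, 0, -1], [0, -0.005, -0.006, 0, -1], [0, -0.006, -0.006, 0, -1], [0, -0.005, -0.006, 0, -1], [0, -0.005, -0.004, 0, -1], [0, -0.004, -0.004, 0, -1], [0, -0.005, -0.005, 0, -1], [0, -0.004, -0.003, 0, -1]]
[37, 38, 39, 40] [[0, -0.004, -0.003, 0, -1], [0, -0.003, -0.003, 0, -1], [0, -0.003, -0.002, 0, -1], [0, -0.004, -0.002, 0, -1]]
```

>>> send_rows(
  series=[
    [0,-0.003,-0.012,0,-1],
    [0,-0.005,-0.011,0,-1],
    [0,-0.004,-0.012,0,-1],
    [0,-0.005,-0.011,0,-1],
    [0,-0.006,-0.01,0,-1],
    [0,-0.007,-0.011,0,-1],
    [0,-0.004,-0.007,0,-1],
    [0,-0.005,-0.006,0,-1],
  ],
)

```text
time_s: 12.72
position: [0.4774, -0.1999, 0.2392]
eef_rot: [0.003, 1.0, -0.024, 0.002]
force: [1.8, -10.4, 3.8]
width: 0.0113
```

```bash
cat > look.py <<'E'
import sys
from plan import *
n=sys.argv[1]
s=bot.read_state(); print("tilt by tcp",np.degrees(np.arctan2(s["position"][2]+.017-.115+float(0),-(s["position"][1]+.0106)))-14.87,s["position"],s["force"],s["width"])
im,d,K,D,T=cam("side"); cv2.imwrite(f"pics/{n}.png",cv2.convertScaleAbs(cv2.resize(im[130:280,170:350,::-1],None,fx=4,fy=4),alpha=1.5))
im,d,K,D,T=cam("top"); cv2.imwrite(f"pics/{n}t.png",cv2.convertScaleAbs(cv2.resize(im[165:260,185:345,::-1],None,fx=4,fy=4),alpha=1.5)); P=cloud(d,K,D,T); g=(P[...,2]>.01)&(P[...,2]<.05)&(P[...,0]>.4)&(P[...,0]<.57)&(P[...,1]>0.0)&(P[...,1]<.14)
hsv=cv2.cvtColor(im,cv2.COLOR_RGB2HSV); print("tray raised px",g.sum(), "z hist",np.histogram(P[g][:,2],bins=[.01,.015,.02,.025,.03,.05])[0])
E
python3 look.py a22
```

```text
tilt by tcp 21.8368538325643 [ 0.47736681 -0.19994803  0.23917091] [  1.75090165 -10.39627781   3.76167463] 0.011259162569630188
tray raised px 49 z hist [48  1  0  0  0]
```

>>> send_rows(
  series=[
    [0,-0.003,-0.007,0,-1],
    [0,-0.004,-0.006,0,-1],
    [0,-0.006,-0.006,0,-1],
    [0,-0.005,-0.006,0,-1],
    [0,-0.005,-0.004,0,-1],
    [0,-0.004,-0.004,0,-1],
    [0,0,0,0,-1],
    [0,0,0,0,-1],
  ],
)

```text
time_s: 13.82
position: [0.4787, -0.1718, 0.272]
eef_rot: [0.002, 1.0, -0.024, 0.002]
force: [1.4, -7.1, 3.8]
width: 0.0109
```

```bash
python3 look.py a33
```

```text
tilt by tcp 32.31403042766767 [ 0.47868697 -0.17182824  0.27201334] [ 1.39003021 -7.14072823  3.79210581] 0.010852735219782377
tray raised px 404 z hist [ 50 133 173  22  26]
```

View pics/a33.png

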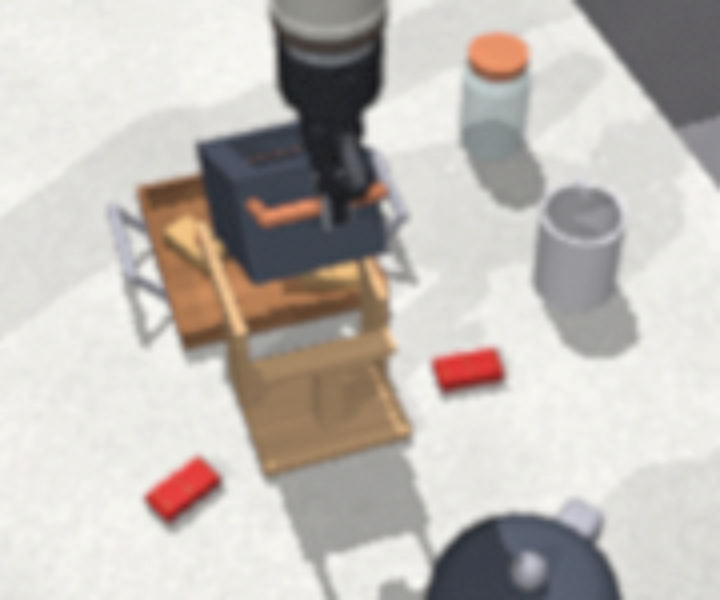

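At about 32° the caddy is tipped and fingers are on the tray, visible at crop (190,245) and (325,278). The number is still unclear. I'll tip a little more and count from the top view.

>>> send_rows(
  series=[
    [0,-0.004,-0.004,0,-1],
    [0,-0.004,-0.003,0,-1],
    [0,-0.004,-0.003,0,-1],
    [0,-0.003,-0.003,0,-1],
    [0,0,0,0,-1],
    [0,0,0,0,-1],
    [0,0,0,0,-1],
  ],
)

```text
time_s: 14.8
position: [0.4794, -0.1571, 0.2852]
eef_rot: [0.002, 1.0, -0.024, 0.002]
force: [1.0, -7.6, 6.0]
width: 0.011
```

```bash
python3 look.py a38
```

```text
tilt by tcp 37.08546713957111 [ 0.47942534 -0.15711131  0.28522579] [ 1.03146974 -7.6126871   5.9723603 ] 0.011023088668597034
tray raised px 365 z hist [ 41 117 160  30  17]
```

View pics/a38t.png

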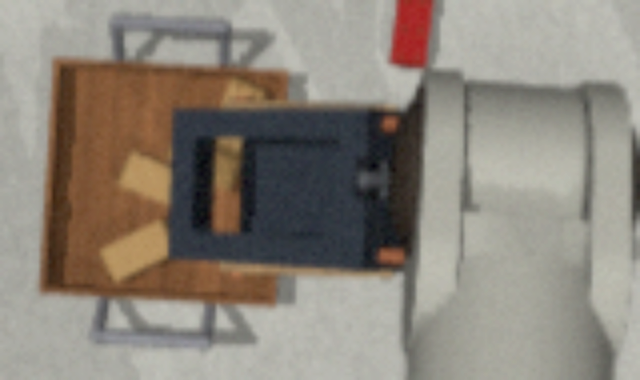

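Two fingers lie at (145,180) and (135,250) and one at (240,95). A tan patch shows through the slot at (230,160). I'm checking its height by depth, along with the flap region.

```bash
python3 - <<'E'
from plan import *
im,d,K,D,T=cam("top"); P=cloud(d,K,D,T); hsv=cv2.cvtColor(im,cv2.COLOR_RGB2HSV)
for u in (240,242,244): print(u,[(int(v),(P[v,u]*1000).round().astype(int).tolist()) for v in range(199,225,4)])
m=((hsv[...,0]>11)&(hsv[...,0]<24)&(hsv[...,1]>80)&(hsv[...,2]>75)).astype(np.uint8); n,l,st,c=cv2.connectedComponentsWithStats(m)
for i in range(1,n):
    if st[i,4]>15 and 180<c[i][0]<300 and 160<c[i][1]<260: print(st[i],c[i].round(),np.median(P[l==i],0).round(3))
E
```

```text
240 [(199, [526, 9, 22]), (203, [512, 8, 31]), (207, [498, 9, 28]), (211, [485, 9, 16]), (215, [471, 10, 1]), (219, [458, 10, 6]), (223, [448, 0, 203])]
242 [(199, [525, 2, 21]), (203, [512, 1, 31]), (207, [498, 2, 32]), (211, [485, 2, 22]), (215, [471, 3, 8]), (219, [458, 3, 5]), (223, [449, -7, 213])]
244 [(199, [526, -5, 17]), (203, [512, -5, 23]), (207, [498, -5, 27]), (211, [485, -4, 5]), (215, [471, -3, 3]), (219, [457, -3, 7]), (223, [449, -13, 223])]
[ 198  180   59   57 1493] [218. 205.] [0.51  0.09  0.006]
[196 189   3  35  45] [197. 206.] [0.504 0.154 0.026]
[239 199   6   4  18] [242. 200.] [0.522 0.002 0.021]
[238 203   7  20  96] [241. 214.] [0.474 0.007 0.007]
[226 230  40  11 246] [242. 235.] [0.404 0.004 0.007]
```

```bash
python3 - <<'E'
from plan import *
def grid(name):
    im,d,K,D,T=cam(name); P=cloud(d,K,D,T)
    g=(P[...,2]>.013)&(P[...,2]<.07)&(P[...,0]>.395)&(P[...,0]<.585)&(P[...,1]>-.033)&(P[...,1]<.148)
    col=im[g].astype(int); p=P[g]
    print(name,"x rows .40->.58, y cols -.035->.15, 10mm cells: z mm of median")
    for x in np.arange(.40,.585,.01):
        r=""
        for y in np.arange(-.035,.15,.01):
            k=(abs(p[:,0]-x)<.005)&(abs(p[:,1]-y)<.005); r+=f"{int(1000*np.median(p[k,2])):3d}" if k.any() else "  ."
        print(f"{x:.2f}",r)
grid("side"); grid("top")
E
```

```text
side x rows .40->.58, y cols -.035->.15, 10mm cells: z mm of median
0.40   .  .  .  .  .  .  .  .  . 23  . 27 24 22 27 25 25 26 27
0.41   .  .  .  .  .  .  .  .  .  .  . 19 16 20  .  .  .  .  .
0.42  22  .  .  .  .  .  .  .  .  . 21 23 22 20 20  .  .  .  .
0.43   .  .  .  .  .  .  .  . 17 20 18 20 23 21 21 19  .  . 29
0.44   .  .  .  .  .  .  .  .  .  .  .  .  . 21 20  .  .  .  .
0.45   .  .  .  .  .  .  .  .  . 19 19 24  .  .  .  .  .  . 16
0.46  20  .  .  .  .  .  .  . 13 17  .  .  .  .  .  .  .  .  .
0.47   .  .  .  .  .  .  .  .  .  .  .  .  .  .  .  .  .  .  .
0.48   .  .  . 14 16  .  .  .  .  .  .  .  .  .  .  .  .  .  .
0.49   .  . 27 22 23 21  .  .  .  .  .  .  .  .  .  .  .  .  .
0.50   .  . 30 31 32 25  .  .  .  .  .  .  .  .  .  .  .  .  .
0.51   .  .  . 25 31  .  .  .  .  .  .  .  .  .  .  .  .  .  .
0.52   .  . 16 22 24 24  .  .  .  .  .  .  .  .  .  .  .  .  .
0.53   . 17 18 22 21 22  .  .  .  .  .  .  .  .  .  .  .  .  .
0.54   . 21 20 22 21  .  .  .  .  .  .  .  .  .  .  .  .  .  .
0.55  25 17 22 21 21  .  .  .  .  .  .  .  .  .  .  .  .  .  .
0.56   . 22 24 22 21  . 
[... 728 characters left out ...]
.  .  .
0.48   .  .  .  . 17  .  .  .  . 20 19 21 19  .  .  .  .  .  .
0.49   .  .  . 22 24 20  .  .  . 19 21 18 20 21  .  .  .  .  .
0.50   .  .  . 33 29 24  .  .  . 22 20 20 21 18  .  .  .  .  .
0.51   .  .  . 28 32 32  .  .  . 19 21 22 19 17  .  .  .  .  .
0.52   .  .  . 21 21 24  .  .  . 23  .  .  .  .  .  .  .  .  .
0.53   .  .  . 19 19 18  .  .  .  .  .  .  .  .  .  .  .  .  .
0.54   .  .  .  .  .  .  .  .  .  .  .  .  .  .  .  .  .  .  .
0.55   .  .  .  . 19  .  .  .  .  .  .  .  .  .  .  .  .  . 21
0.56   . 17 19 21 21  .  .  .  .  .  .  .  .  .  .  .  .  . 26
0.57   . 20 19 21 20  .  .  .  .  .  .  .  .  .  .  .  .  . 25
0.58   . 25 25 21 26 23 24 21 28 18 16  .  .  .  .  .  .  . 22
```

Side and top depth agree on four fingers in the tray:
- two by the far side at z≈21 mm;
- one flat along x=0.515–0.575;
- one beside it leaning, z 16–32 mm.

None is in the caddy's visible floor. I'm lowering along the same arc in reverse.

>>> send_rows(
  series=[
    [0,0.004,0.003,0,-1],
    [0,0.006,0.005,0,-1],
    [0,0.009,0.009,0,-1],
    [0,0.01,0.01,0,-1],
    [0,0.01,0.012,0,-1],
    [0,0.008,0.014,0,-1],
    [0,0.007,0.011,0,-1],
    [0,0.007,0.011,0,-1],
  ],
)

```text
time_s: 16.05
position: [0.4765, -0.2183, 0.2094]
eef_rot: [0.002, 1.0, -0.024, 0.001]
force: [0.5, -5.9, 1.8]
width: 0.011
```

>>> send_rows(
  series=[
    [0,0.006,0.01,0,-1],
    [0,0.005,0.011,0,-1],
    [0,0.003,0.008,0,-1],
    [0,0.003,0.008,0,-1],
    [0,0.002,0.006,0,-1],
    [0,0.001,0.004,0,-1],
    [0,0,0.002,0,-1],
    [0,0,0,0,-1],
  ],
)

```text
time_s: 17.05
position: [0.4755, -0.2372, 0.1601]
eef_rot: [0.001, 1.0, -0.024, 0.001]
force: [2.9, -6.7, -0.4]
width: 0.0108
```

```bash
python3 look.py a0; python3 - <<'E'
from plan import *
im,d,K,D,T=cam("top"); P=cloud(d,K,D,T); m=np.zeros(d.shape,bool); m[198:230,240:302]=1
for u in range(242,302,6): print(u,int(1000*np.median(P[196:200,u,2])),int(1000*np.median(P[202:224,u,2])))
E
```

```text
tilt by tcp 0.4481588276577444 [ 0.47554747 -0.23718598  0.1600641 ] [ 2.92019665 -6.67160452 -0.42261692] 0.010847694037094938
tray raised px 577 z hist [ 77 155 231  64  50]
242 172 175
248 197 196
254 196 113
260 197 114
266 198 115
272 197 113
278 198 113
284 197 115
290 195 114
296 194 197
```

The caddy floor reads empty at z≈114. The TCP is still 1.5 mm above its grasp height, so I'll settle it before opening.

>>> send_rows(
  series=[
    [0,0,0.001,0,-1],
    [0,0,0.001,0,-1],
    [0,0,0,0,-1],
    [0,0,0,0,-0.5],
    [0,0,0,0,0],
    [0,0,0,0,0],
    [0,0,0,0,0],
    [0,0,0,0,0],
  ],
)

```text
time_s: 18.2
position: [0.4746, -0.2352, 0.1572]
eef_rot: [-0.0, 1.0, -0.023, -0.0]
force: [0.4, 0.3, -1.0]
width: 0.0425
```

>>> send_rows(
  series=[
    [0,0,-0.02,0,0],
    [0,0,-0.04,0,0],
    [0,0,-0.05,0,0],
    [0,0,-0.05,0,0],
    [0,0.05,-0.02,0,0],
    [0,0.05,0,0,0],
    [0,0,0,0,0],
    [0,0,0,0,0],
  ],
)

```text
time_s: 19.2
position: [0.47, -0.3345, 0.3368]
eef_rot: [-0.001, 1.0, -0.023, -0.0]
force: [-0.2, 1.1, 0.5]
width: 0.0428
```

```bash
python3 look.py fin; sed -i 's/t3.png/t4.png/' tray.py; python3 tray.py; python3 - <<'E'
from plan import *
im,d,K,D,T=cam("top"); P=cloud(d,K,D,T)
m=((P[...,2]>.185)&(P[...,2]<.21)); m[:,:239]=0; m[:,306:]=0; m[:185]=0; m[240:]=0
print("caddy top z front/rear",np.median(P[205:220,244:250,2]),np.median(P[205:220,296:302,2]),"bar z",np.median(P[200:225,320:321,2]))
for nm,(x0,x1,y0,y1) in dict(kettle=(350,440,170,240),mug=(255,283,112,148),jar=(190,222,108,145)).items():
    s=P[y0:y1,x0:x1]; k=(s[...,2]>.03)&(s[...,2]<.25); print(nm,s[k].min(0).round(3),s[k].max(0).round(3))
E
```

```text
tilt by tcp 21.534808197830586 [ 0.46998219 -0.3345076   0.33684724] [-0.22523129  1.11351527  0.49599562] 0.042779314655993834
tray raised px 550 z hist [ 39 162 240  69  40]
tray [[0.3978, 0.1633], [0.595, 0.1503], [0.5801, -0.0479], [0.3835, -0.0334]] [0.4891 0.0581 0.026 ] ((225.46722412109375, 210.05691528320312), (58.48713302612305, 58.42841339111328), 3.3664603233337402)
-0.04362000024389316 [ 0.47050845 -0.33355296  0.33734569]
caddy top z front/rear 0.1963673029362779 0.19639490785941494 bar z 0.1787751811299092
kettle [ 0.451 -0.485  0.03 ] [ 0.584 -0.395  0.208]
mug [ 0.717 -0.126  0.03 ] [ 0.795 -0.047  0.1  ]
jar [0.732 0.087 0.032] [0.796 0.156 0.126]
```

View pics/fint.png

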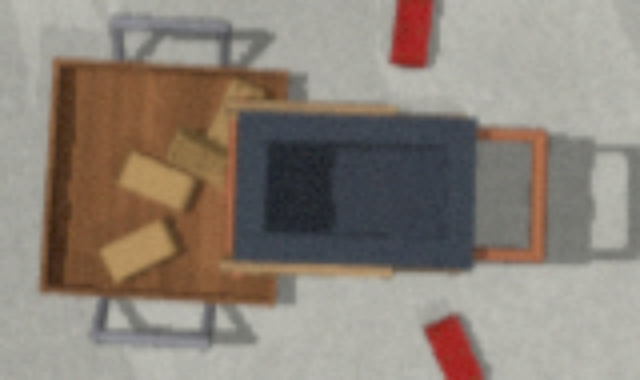

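The final view shows four tan fingers on the tray at (235,110), (195,155), (158,182) and (140,250). The caddy is level, empty and free of the gripper, and the tray is square under its mouth. Handing in.

```bash
python3 -c "
from cell import bot
print(bot.finish_job(), bot.read_state()['time_s'])"
```

```text
the job is handed in; nothing more can be done
the job is handed in; nothing more can be done
```

The job is done and handed in. I dragged the tray by its far handle to the spot in front of the caddy. Then I tipped the caddy to about 37° by its rear bar, lowered it along the same arc, and let go at level. The last arm move ended at about 19 s.

**Last checks:**
- **Shortbread:** all four fingers are on the tray and the caddy floor reads empty. One finger was leaning on another when I counted them at full tilt.
- **Caddy:** its top reads level, 196 mm at both front and rear, and the bar is back at its starting height.
- **Tray:** its middle measured within about 2 mm of the spot. Fits to the tray's edges and handles put it 0.5 to 1.5° off square; I left it there.
- **Bystanders:** the mug and jar measure as at the start, and I did not touch the red look-alikes. The kettle was partly hidden by the arm in the last top view, so its position is only partly confirmed; the arm kept well clear of it throughout.

The highest force I read was about 12 N, well under the limits.

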